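# Pack the sieve set into the push-to-open drawer

### The job

Pack the lab's sieve set away: press the red button on the white cabinet so that its drawer springs open, then, one piece at a time, stand the black pan on the ring mark in the drawer and stack the blue, the yellow and last the red sieve on it in that order, upright and each fully seated in the one below. Leave the drawer open with the stack standing in it, and leave the glass beaker and the amber jar standing where they are.

Things in the scene. Friction and masses are not known exactly. Their poses are not given: they have to be found in the camera images.
- pan: Black collecting pan of the sieve set, plain closed black floor. All four pieces: round, 58 to 60 mm outside, 23 mm high; foot 47 mm wide (tapering to 43 at the bottom) from 0 to 5 mm, 58 mm wall from 5 to 23 mm, open mouth 51 mm wide, 14 mm deep. A foot drops into the mouth below (2 mm play all round): pieces stack at 18 mm steps. Origin: centre of the foot's underside; z up. About 60 g.
- sieve_blue: Blue sieve with a fine grey steel mesh. Shape, sizes and origin as the pan.
- sieve_yellow: Yellow sieve with a medium grey steel mesh. Shape, sizes and origin as the pan.
- sieve_red: Red sieve with a coarse grey steel mesh. Shape, sizes and origin as the pan.
- mark (a point): Centre of the flat orange ring mark (72 mm outside, 62 inside) on the drawer's floor, 8 mm above the table, seen through the cabinet's clear top while shut. Moves with the drawer. z up; the drawer slides out along its -x. Floor clear 73 mm every way from it; side and back walls reach 24 mm above the table, the front panel 93 mm. When open, the cabinet's front edge is 81 mm to +x.
- cabinet: White cabinet with a clear top, fixed, 200 x 200 mm, 100 mm high, holding the drawer. Origin: centre of its underside; x points from its front (the drawer's side, facing the robot) to its back, z up.
- drawer (a joint): How far the drawer is out, in m: 0 shut, 0.160 fully open. A spring (5 N shut, 3 N open) drives it out by itself within about 3 s once the latch is released, and holds it open.
- button_top (a point): Centre of the top face of the red push button (28 mm across) on the cabinet's top near its front left corner, 116 mm above the table when not pressed. Same axes as the cabinet. It goes straight down 8 mm against a spring (about 4.5 N fully down); pressing it 6 mm or more releases the drawer; then it comes back up by itself.
- beaker: Bystander: clear open glass beaker, 54 mm wide, 65 mm high, loose, among the pieces. Origin: centre of its underside. Leave it standing where it is.
- stain_jar: Bystander: closed amber glass jar, 48 mm wide, 70 mm high, loose, among the pieces. Origin: centre of its underside. Leave it standing where it is.

How it is judged:
By the outcome, as a careful person would: the job done as asked, in the order asked, and still so for the second after the job is handed in, with the robot touching nothing.
It also fails if it takes over 128 s, if anything falls off the work surface, if the arm or the gripper's body presses on something with over 40 N, if the wrist force passes 120 N, or if a joint passes its speed limit or range.

### The arm

A 6-joint arm with a two-finger parallel gripper is mounted at the origin on the work surface. World frame = base frame: x ahead of the robot, y to its left, z up, the work surface at z = 0. Lengths are in m, angles in rad, forces in N, time in s.
With the tool pointing down it reaches from about 0.35 to 0.875 m from the base axis. Payload 4.2 kg.
Tool frame: the origin (TCP) lies midway between the tips of the shut fingers; the grasp point (between the pads) lies 19 mm behind it; y points along the fingers, x is the direction in which the jaws open and shut, and the axes are right-handed (so a half turn about y gives the same grasp; the last joint's range is limited). The gripper opens to 87 mm and grips with 3 to 60 N. Pads are 19 mm wide; open, the fingers measure 117 mm over their backs; the gripper's body (75 mm by 190 mm) begins 51 mm behind the grasp point.
Start: joints at [-1.044, 0.385, 0.008, 0, -1.194, -0.259], TCP at [0.165, -0.603, 0.223] pointing down, gripper open.
Joint ranges: [-3.14, 3.14], [-1.21, 2.06], [-1.07, 1.41], [-3.16, 2.05], [-2.99, -0.16], [-3.1, 3.1]. Speed limits (rad/s): [2.79, 2.79, 3.14, 3.14, 3.14, 3.14].

### API

Orientations are given as [roll, pitch, yaw] about the fixed x, y, z axes, in that order (R = Rz(yaw) Ry(pitch) Rx(roll)).
In Python, from rig import ctrl gives the robot as it stands. The module is installed in compiled form; this text tells all that it offers.
- The arm moves only by the tool step_arm, never from a script. Its argument "motion" is one flat list of numbers, 7 for each row, row after row: the shift along the tool's x, y, z in mm, then the turn, a rotation vector about the tool's x, y, z in rad, then the closure in counts, from 0 (fully open) to 255 (shut). A call has 1 to 20 rows; each row shifts and turns the pose as measured when the row begins, along the tool's axes as they then stand; what a row does not reach is not made up. A row lasts 1/10 s, in which the tool goes at most 50 mm and 8.59 degrees, less where a joint would pass 70% of its speed; a pose out of reach is approached as far as the arm can. A call with a gripper value outside its range is refused whole. The fingers move at their own pace and stop on an object; "squeeze" is the grip in N (left out, the last holds). Time passes only in rows, so rows that do not move let the fingers close. It gives the time, the measured TCP pose, the force and the opening at its end, in the units of the state.
- ctrl.get_obs(): the state, without advancing time (a new reading comes with each control period).
- ctrl.grab_frame(name): name is "side" or "top" or "wrist"; returns a dict with "color" (400x640x3 uint8, red, green, blue), "z_map" (400x640 float32, m along the optical axis (not along the pixel's ray), 0 where there is no reading), "vfov" (degrees; the focal length in pixels is half the picture's height over the tangent of half this angle, whatever the lens; pixels are square), "cx", "cy" (the principal point, pixels), "eye" and "rotation" of the camera in the world; the wrist camera has in their place "tool_from_camera" (4x4, takes a point from camera to tool coordinates, whose origin is the TCP and whose axes are the tool frame's). Camera axes: x right, y up, looking along -z (the intrinsics and any distortion apply to the point x, -y, -z); pixel columns grow to the right and rows downward; lengths in m; the calibration is good to about 2 mm. A picture is of the moment at which its call begins: read the wrist's pose just before it.
- ctrl.close_job(): hands the job in, once; it reports no verdict.
Trained networks look in a picture, given as the dict that the camera call returned (one of the last four; its "shot" number tells which), for a name from the list of things; names that differ only in an ending like _2 or _b are one class to them, and where a whole thing is asked for, a point or a joint stands for the part that bears it (a point fixed in the world has none). Each returns a list of dicts, best first, with "conf" (0 to 1); they miss things now and then, are a little off and sometimes report something else, mostly with a low value. They report only what shows in the picture. A call takes as long as a camera call.
- ctrl.masks_of(picture, label): "pixels" (400x640 bool, what is visible of it) and "uv" ([column, row] in pixels, amid what is visible of it).
The state is a dict: "time": time; "qpos": joint angles; "joint_velocities": joint speeds; "joint_efforts": joint torques, N m; "eef_pos": TCP position; "eef_rot": TCP orientation; "force": force on the tool from outside, world axes, zero at the start; "torque": the same for the moment, N m; "width": opening from 0.0 (shut) to 1.0 (fully open).
Only numpy, scipy, OpenCV 4.12 (cv2) and the standard library are available. Lean on these libraries where they do the work, as an engineer would, in place of code of your own. Each camera call takes 0.05 s, during which the arm holds its last target. There are 200 camera calls.

## Working session

There is one attempt and no reset: what is moved stays moved. The work goes in short steps, Python scripts to look and compute and a tool call to move; the robot and the scene stay as the last step left them, time stands still between calls to the robot, and variables do not carry over. Pictures are saved under pics/ and viewed, about 12 in all and at most 16, crops included, and the job is handed in when it is done.

Besides the shell and the picture viewer there is one more tool, called after "Emit:" as name(argument=value, ...), one argument or row to a line, values as JSON. step_arm: Moves the arm, as the interface text tells. Its arguments: {"type":"object","properties":{"motion":{"type":"array"},"squeeze":{"type":"number"}},"required":["motion"]}

```bash
mkdir -p pics
cat > h.py <<'E'
import numpy as np, cv2
from rig import ctrl
from scipy.spatial.transform import Rotation as R
def tool():
    o=ctrl.get_obs(); T=np.eye(4); T[:3,3]=o['eef_pos']; T[:3,:3]=R.from_euler('xyz',o['eef_rot']).as_matrix(); return T
def shot(n):
    T=tool(); f=ctrl.grab_frame(n); f['cam']=np.eye(4)
    if n=='wrist': f['cam']=T@np.array(f['tool_from_camera'])
    else:
        r=np.array(f['rotation'],float)
        f['cam'][:3,:3]=r if r.shape==(3,3) else R.from_euler('xyz',r).as_matrix(); f['cam'][:3,3]=f['eye']
    return f
def cloud(f):
    z=f['z_map']; h,w=z.shape; F=h/2/np.tan(np.radians(f['vfov'])/2)
    u,v=np.meshgrid(np.arange(w),np.arange(h))
    p=np.stack([(u-f['cx'])/F*z,-(v-f['cy'])/F*z,-z],-1)
    P=p@f['cam'][:3,:3].T+f['cam'][:3,3]; P[z<=0]=np.nan; return P
def ray(f,uv,zp):
    F=200/np.tan(np.radians(f['vfov'])/2)
    d=f['cam'][:3,:3]@np.array([(uv[0]-f['cx'])/F,-(uv[1]-f['cy'])/F,-1]); e=f['cam'][:3,3]
    return e+d*(zp-e[2])/d[2]
def save(f,n): cv2.imwrite('pics/'+n,f['color'][...,::-1])
E
python3 - <<'E'
from h import *
for n in ['top','side']:
    f=shot(n); save(f,n+'1.png'); print(n,{k:(v if np.size(v)<20 else np.shape(v)) for k,v in f.items()})
    P=cloud(f)
    for l in ['pan','sieve_blue','sieve_yellow','sieve_red','mark','cabinet','button_top','beaker','stain_jar']:
        for m in ctrl.masks_of(f,l)[:2]:
            q=P[m['pixels']]; q=q[~np.isnan(q[:,0])]
            if len(q): print(l,round(m['conf'],2),m['uv'],len(q),np.round(np.nanmedian(q,0),3),np.round(np.percentile(q,3,0),3),np.round(np.percentile(q,97,0),3))
E
```

```text
top {'color': (400, 640, 3), 'z_map': (400, 640), 'vfov': 55.90949624007137, 'cx': 324.42461989125275, 'cy': 202.5231639304139, 'eye': array([0.39132733, 0.00205933, 1.1044027 ]), 'rotation': array([ 0.18818818, -0.01580775, -1.5738838 ]), 'shot': 1, 'cam': array([[-3.08708420e-03,  9.82349249e-01, -1.87030540e-01,
         3.91327329e-01],
       [-9.99870295e-01, -7.57939358e-05,  1.61055391e-02,
         2.05933473e-03],
       [ 1.58070885e-02,  1.87056000e-01,  9.82222067e-01,
         1.10440270e+00],
       [ 0.00000000e+00,  0.00000000e+00,  0.00000000e+00,
         1.00000000e+00]])}
pan 0.82 [451.9, 246.2] 341 [ 0.465 -0.392  0.011] [ 0.439 -0.415  0.006] [ 0.49  -0.362  0.026]
sieve_blue 0.74 [176.0, 246.6] 367 [0.473 0.401 0.012] [0.446 0.372 0.004] [0.499 0.425 0.025]
sieve_yellow 0.62 [234.2, 256.3] 312 [0.444 0.238 0.011] [0.421 0.211 0.007] [0.466 0.261 0.026]
mark 0.91 [334.6, 181.0] 673 [ 0.652 -0.044  0.062] [ 0.642 -0.136  0.007] [0.681 0.047 0.096]
cabinet 0.49 [430.1, 203.4] 329 [ 0.593 -0.333  0.039] [ 0.566 -0.348  0.003] [ 0.611 -0.3    0.068]
button_top 0.66
[... 1067 characters left out ...]
0.43  0.023]
sieve_blue 0.7 [350.5, 168.0] 266 [ 0.587 -0.308  0.042] [ 0.565 -0.451 -0.001] [ 0.634 -0.293  0.064]
sieve_yellow 0.88 [315.2, 276.8] 331 [0.443 0.237 0.011] [0.416 0.213 0.004] [0.469 0.268 0.023]
sieve_red 0.75 [247.3, 269.8] 293 [0.623 0.297 0.011] [0.594 0.274 0.005] [0.648 0.327 0.022]
mark 0.72 [293.1, 201.0] 621 [ 0.651 -0.032  0.053] [ 0.641 -0.132  0.007] [0.664 0.057 0.092]
cabinet 0.89 [269.6, 194.4] 4107 [0.731 0.028 0.091] [ 0.645 -0.13   0.001] [0.848 0.077 0.101]
beaker 0.59 [350.1, 168.4] 210 [ 0.585 -0.305  0.043] [ 0.566 -0.347  0.003] [ 0.61  -0.292  0.062]
stain_jar 0.84 [379.3, 187.9] 252 [ 0.443 -0.245  0.044] [ 0.426 -0.271  0.009] [ 0.466 -0.235  0.071]
```

View pics/top1.png

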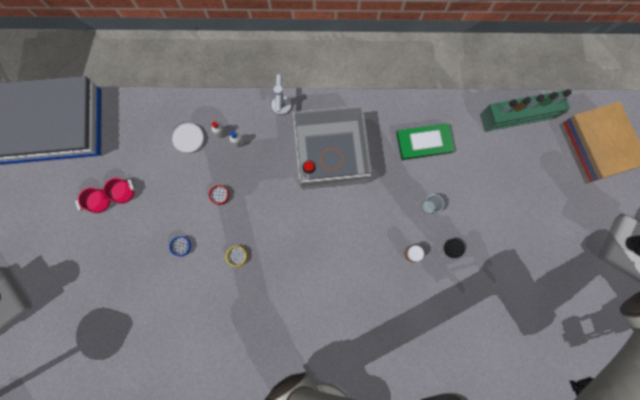

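View pics/side1.png

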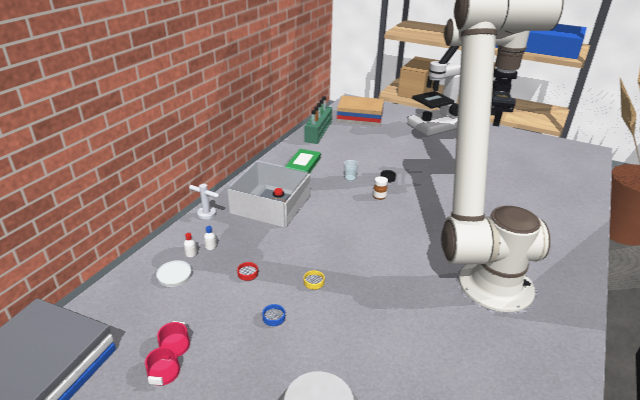

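Run:
```python
from h import *
f=shot('top'); P=cloud(f)
# rim points near each guess: z between .019 and .028, circle fit
for n,c in dict(pan=(.465,-.39),blue=(.472,.4),yellow=(.443,.237),red=(.62,.298)).items():
    d=np.hypot(P[...,0]-c[0],P[...,1]-c[1]); m=(d<.04)&(P[...,2]>.018)&(P[...,2]<.03)
    q=P[m][:,:2]; A=np.c_[2*q,np.ones(len(q))]; s=np.linalg.lstsq(A,(q**2).sum(1),rcond=None)[0]
    print(n,len(q),np.round(s[:2],4),'r',np.sqrt(s[2]+s[:2]@s[:2]), 'bbox mid',(q.min(0)+q.max(0))/2)
# cabinet yaw via top rect
m=(P[...,2]>.094)&(P[...,2]<.107)&(P[...,0]>.6)&(abs(P[...,1])<.25)
q=P[m][:,:2].astype(np.float32); print('cab',cv2.minAreaRect(q))
print(tool()); print(ctrl.get_obs())
```

```text
pan 96 [ 0.4649 -0.3893] r 0.026968922245725217 bbox mid [ 0.46587965 -0.38874138]
blue 94 [0.4721 0.3983] r 0.02689892111890903 bbox mid [0.47177019 0.39809263]
yellow 87 [0.4437 0.2362] r 0.027046592533717877 bbox mid [0.44319339 0.23587963]
red 86 [0.6223 0.2947] r 0.026933337426774156 bbox mid [0.62279411 0.29514758]
cab ((0.811569333076477, -0.0048157572746276855), (0.32895493507385254, 0.24801205098628998), 5.672595500946045)
[[-2.64600383e-01  3.57263216e-05 -9.64358147e-01  1.65400183e-01]
 [ 9.64358147e-01 -1.44984324e-05 -2.64600384e-01 -6.02695936e-01]
 [-2.34348798e-05 -9.99999999e-01 -3.06166785e-05  2.22576179e-01]
 [ 0.00000000e+00  0.00000000e+00  0.00000000e+00  1.00000000e+00]]
{'time': 1.05, 'qpos': array([-1.04440887e+00,  3.84669511e-01,  7.92920131e-03, -2.53864305e-05,
       -1.19402553e+00, -2.58588602e-01]), 'joint_velocities': array([-5.09427119e-04,  3.37764935e-04, -4.81163594e-05,  4.92426003e-04,
        2.33484619e-04, -7.08709706e-04]), 'joint_efforts': array([-2.08329755e-05, -3.90481532e+01,  1.87622362e+01,  4.22431111e+00,
        1.55597198e-02, -1.90982172e-05]), 'eef_pos': array([ 0.16540018, -0.60269594,  0.22257618]), 'eef_rot': array([-1.57082694e+00,  2.34348798e-05,  1.83858584e+00]), 'force': array([ 0.10201133, -0.26498245,  0.72299132]), 'torque': array([-0.00811611, -0.03442533,  0.01801353]), 'width': 0.9999402395297162}
```

The top view shows the cabinet at about (333,147), with its button at (308,166) and the ring at (331,158). The blue sieve is at (180,246), yellow at (236,256), red at (219,195), the pan at (454,248), the jar at (415,254) and the beaker at (433,203). The side view agrees.

```bash
cat >> h.py <<'E'
def delta(p,yaw=None):
    """remaining shift in tool mm (for tool kept as is) and turn about tool y to bring jaw axis to yaw (mod pi)"""
    T=tool(); d=T[:3,:3].T@(np.array(p)-T[:3,3])*1000
    cy=np.degrees(np.arctan2(T[1,0],T[0,0])); s=''
    if yaw is not None:
        e=(yaw-cy+90)%180-90; s=f' turn about tool y {-np.radians(e):.3f} rad'
    print('tool at',np.round(T[:3,3],4),'jaw yaw %.1f'%cy,'shift',np.round(d,1),s)
E
python3 - <<'E'
from h import *
f=shot('top'); P=cloud(f)
m=(P[...,2]>.085)&(P[...,2]<.106)&(P[...,0]>.6)&(P[...,0]<.9)&(P[...,1]>-.16)&(P[...,1]<.1)
n,l,st,c=cv2.connectedComponentsWithStats(m.astype(np.uint8)); k=1+np.argmax(st[1:,4]); q=P[l==k][:,:2]
print('cab',cv2.minAreaRect(q.astype(np.float32)))
# front edge
xs=[(y,np.min(q[abs(q[:,1]-y)<.004,0])) for y in np.arange(-.12,.06,.01)]
a=np.polyfit(*zip(*xs),1); print('front x=',a,'yaw',-np.degrees(np.arctan(a[0])))
h=cv2.cvtColor(f['color'],cv2.COLOR_RGB2HSV).astype(int)
b=((h[...,0]<5)|(h[...,0]>174))&(h[...,1]>170)&(h[...,2]>100); b[:, :295]=0;b[:,325:]=0;b[:150]=0;b[180:]=0
v,u=np.nonzero(b); print('button',len(u),u.mean(),v.mean(),ray(f,(u.mean(),v.mean()),.114), np.nanmedian(P[b],0))
g=(h[...,0]>4)&(h[...,0]<20)&(h[...,1]>90); g[:, :312]=0;g[:,352:]=0;g[:140]=0;g[178:]=0
v,u=np.nonzero(g); print('ring',len(u),u.min(),u.max(),v.min(),v.max(),ray(f,((u.min()+u.max())/2,(v.min()+v.max())/2),.008))
delta((.68,.03,.14))
E
```

```text
cab ((0.754328727722168, -0.03445832431316376), (0.21039149165153503, 0.20032092928886414), 5.805260181427002)
front x= [-0.10234416  0.64582378] yaw 5.843542805919651
button 77 308.4155844155844 165.85714285714286 [0.68159913 0.02912314 0.114     ] [0.68060685 0.03011479 0.11675496]Traceback (most recent call last):
  File "<stdin>", line 13, in <module>
    return umr_minimum(a, axis, None, out, keepdims, initial, where)
ValueError: zero-size array to reduction operation minimum which has no identity
```

Emit:
step_arm(
  motion=[0,0,0,0,0.083,0,255,0,0,0,0,0.083,0,255,34,4,-34,0,0,0,255,34,4,-34,0,0,0,255,34,4,-34,0,0,0,255,34,4,-34,0,0,0,255,34,4,-34,0,0,0,255,34,4,-34,0,0,0,255,34,4,-34,0,0,0,255,34,4,-34,0,0,0,255,34,4,-34,0,0,0,255,34,4,-34,0,0,0,255,34,4,-34,0,0,0,255,34,4,-34,0,0,0,255,34,4,-34,0,0,0,255,34,4,-34,0,0,0,255,34,4,-34,0,0,0,255,34,4,-34,0,0,0,255,20,0,-20,0,0,0,255,0,0,0,0,0,0,255],
  squeeze=15,
)

```text
time: 3.1
eef_pos: [0.694, 0.0318, 0.157]
eef_rot: [-1.579, 0.007, 1.663]
force: [-0.3, -0.2, -0.5]
width: 0.006
```

```bash
python3 -c "
from h import *
delta((.681,.0296,.130),95.8); print(ctrl.get_obs()['force'])"
```

```text
tool at [0.694  0.0318 0.157 ] jaw yaw 95.3 shift [-0.8 26.9 13.4]  turn about tool y -0.009 rad
[-0.28001532 -0.22351597 -0.54436268]
```

Emit:
step_arm(
  motion=[0,13,7,0,0,0,255,0,13,7,0,0,0,255,0,9,0,0,0,0,255,0,6,0,0,0,0,255,0,5,0,0,0,0,255,0,2,0,0,0,0,255,0,0,0,0,0,0,255],
)

```text
time: 3.8
eef_pos: [0.6807, 0.03, 0.1098]
eef_rot: [-1.582, 0.007, 1.664]
force: [-2.8, 2.3, 2.9]
width: 0.003
```

Emit:
step_arm(
  motion=[0,2,0,0,0,0,255,0,1,0,0,0,0,255,0,-25,0,0,0,0,100,0,-40,0,0,0,0,0,0,-40,0,0,0,0,0],
)

```text
time: 4.3
eef_pos: [0.6772, 0.0291, 0.2078]
eef_rot: [-1.569, 0.009, 1.663]
force: [0.8, 0.3, 0.3]
width: 0.197
```

Run:
```python
from h import *
f=shot('top');save(f,'top2.png'); P=cloud(f)
for m in ctrl.masks_of(f,'mark')[:2]:
    q=P[m['pixels']]; print(m['conf'],m['uv'],np.nanpercentile(q,[3,50,97],axis=0))
delta((.45,-.30,.19),165)
```

```text
0.59 [335.3, 194.9] [[ 0.54445915 -0.12548104  0.00496762]
 [ 0.61057158 -0.04862485  0.00981989]
 [ 0.67619759  0.02706555  0.09367958]]
tool at [0.6811 0.0294 0.2146] jaw yaw 95.3 shift [-306.4   23.6  260.8]  turn about tool y -1.217 rad
```

Emit:
step_arm(
  motion=[-40,0,25,0,0,0,0,-40,0,25,0,0,0,0,-40,0,25,0,0,0,0,-40,0,25,0,0,0,0,-40,0,25,0,0,0,0,-40,0,25,0,0,0,0,-40,0,25,0,0,0,0,-40,0,25,0,0,0,0,-40,0,25,0,0,0,0,-40,0,25,0,0,0,0,0,4,0,0,-0.135,0,0,0,4,0,0,-0.135,0,0,0,4,0,0,-0.135,0,0,0,4,0,0,-0.135,0,0,0,4,0,0,-0.135,0,0,0,4,0,0,-0.135,0,0,0,4,0,0,-0.135,0,0,0,4,0,0,-0.135,0,0,0,4,0,0,-0.135,0,0,0,0,0,0,0,0,0],
)

```text
time: 6.4
eef_pos: [0.4614, -0.4172, 0.1625]
eef_rot: [-1.563, 0.023, 2.92]
force: [1.0, 0.4, -0.8]
width: 0.997
```

```bash
cat >> h.py <<'E'
def rim(P,c,z,tol=.004,r0=.036):
    """centre of a piece whose rim top is at z, from depth"""
    c=np.array(c,float)
    for _ in range(3):
        d=np.hypot(P[...,0]-c[0],P[...,1]-c[1]); m=(d<r0)&(abs(P[...,2]-z)<tol)
        q=P[m][:,:2]
        if len(q)<20: return None
        s=np.linalg.lstsq(np.c_[2*q,np.ones(len(q))],(q**2).sum(1),rcond=None)[0]; c=s[:2]
    return np.round(c,4),len(q),round(float(np.sqrt(s[2]+c@c)),4),np.round(np.median(P[m][:,2]),4)
E
python3 - <<'E'
from h import *
f=shot('wrist'); save(f,'w1.png'); P=cloud(f); print(np.round(f['tool_from_camera'],3),f['vfov'])
print(rim(P,(.465,-.389),.023))
for m in ctrl.masks_of(f,'pan')[:2]: print(m['conf'],m['uv'],np.nanpercentile(P[m['pixels']],[2,50,98],axis=0))
t=shot('top'); save(t,'top3.png'); print(rim(cloud(t),(.465,-.389),.023))
delta((.465,-.389,.10),165); print(ctrl.get_obs()['time'])
E
```

```text
[[ 1.    -0.001 -0.    -0.001]
 [ 0.     0.26  -0.966 -0.162]
 [ 0.001  0.966  0.26   0.071]
 [ 0.     0.     0.     1.   ]] 71.04657896355009
(array([ 0.4681, -0.3889]), 517, 0.0269, np.float64(0.023))
0.85 [324.7, 209.8] [[ 0.44272887 -0.41635821  0.00801732]
 [ 0.46832122 -0.38730461  0.00989361]
 [ 0.49344963 -0.36288343  0.0242167 ]]
None
tool at [ 0.4618 -0.4174  0.1637] jaw yaw 167.2 shift [  4.8  63.3 -28.9]  turn about tool y 0.038 rad
6.55
```

View pics/w1.png

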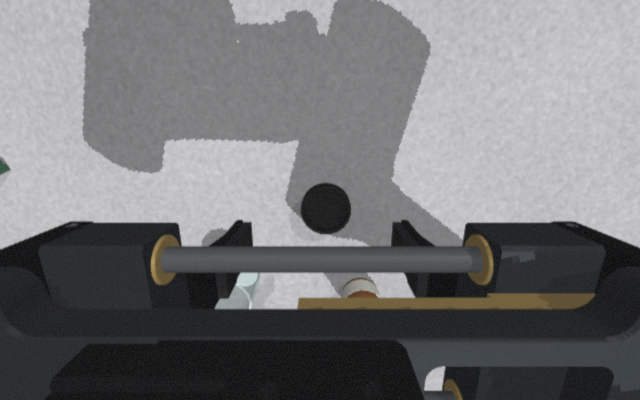

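View pics/top3.png

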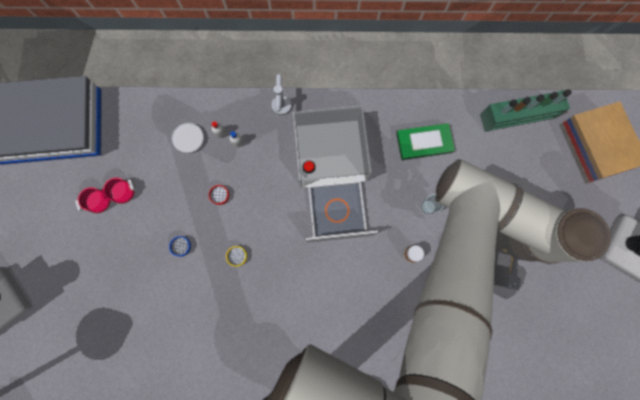

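The wrist view shows the pan centred near (325,208) and the jar at (360,287), clear of the fingers. The top view shows the drawer fully open with the ring at (337,210).

```bash
cat >> h.py <<'E'
def delta(p,yaw):
    T=tool(); cy=np.degrees(np.arctan2(T[1,0],T[0,0])); a=np.radians(cy+((yaw-cy+90)%180-90)); c,s=np.cos(a),np.sin(a)
    D=np.array([[c,0,-s],[s,0,c],[0,-1,0]]); r=R.from_matrix(T[:3,:3].T@D).as_rotvec()
    d=np.array(p)-T[:3,3]
    print('tool',np.round(T[:3,3],4),'yaw %.1f'%cy,'| turn first',np.round(r,3),'| then shift',np.round(D.T@d*1000,1),'| shift in present axes',np.round(T[:3,:3].T@d*1000,1))
E
python3 - <<'E'
from h import *
f=shot('wrist'); print(rim(cloud(f),(.468,-.389),.023))
t=shot('top'); P=cloud(t)
h=cv2.cvtColor(t['color'],cv2.COLOR_RGB2HSV).astype(int)
g=(h[...,0]>3)&(h[...,0]<22)&(h[...,1]>70); g[:,:318]=0;g[:,356:]=0;g[:192]=0;g[228:]=0
v,u=np.nonzero(g); (c,ax,an)=cv2.fitEllipse(cv2.convexHull(np.c_[u,v].astype(np.int32)))
print(len(u),c,ax,an,ray(t,c,.008))
m=g&(abs(P[...,2]-.008)<.006); q=P[m][:,:2]; print(q.mean(0),(q.min(0)+q.max(0))/2,np.ptp(q,0))
delta((.468,-.389,.005),167)
E
```

```text
(array([ 0.4681, -0.3888]), 518, 0.0269, np.float64(0.0229))
179 (336.75592041015625, 210.06265258789062) (24.544715881347656, 24.888418197631836) 114.23212432861328 [ 0.57743846 -0.05225828  0.008     ]
[ 0.57743608 -0.05363697] [ 0.57771291 -0.05295126] [0.07242511 0.07101659]
tool [ 0.462  -0.4173  0.1641] yaw 167.2 | turn first [-0.008  0.004 -0.025] | then shift [  0.5 159.1 -29. ] | shift in present axes [  4.5 158.8 -30.2]
```

Emit:
step_arm(
  motion=[0,0,0,-0.008,0,-0.025,0,0,20,-15,0,0,0,0,0,40,-14,0,0,0,0,0,40,0,0,0,0,0,0,30,0,0,0,0,0,0,20,0,0,0,0,0,0,0,0,0,0,0,0],
)

```text
time: 7.35
eef_pos: [0.4733, -0.391, 0.0143]
eef_rot: [-1.567, 0.012, 2.911]
force: [-0.3, 0.5, -0.7]
width: 0.998
```

```bash
python3 -c "
from h import *
delta((.468,-.389,.005),167)"
```

```text
tool [ 0.4733 -0.391   0.0143] yaw 166.8 | turn first [-0.004 -0.004 -0.012] | then shift [ 5.6  9.3 -0.7] | shift in present axes [ 5.7  9.2 -0.8]
```

Emit:
step_arm(
  motion=[5,5,-1,-0.004,0,-0.012,0,0,4,0,0,0,0,0,0,0,0,0,0,0,255,0,0,0,0,0,0,255,0,0,0,0,0,0,255,0,0,0,0,0,0,255,0,0,0,0,0,0,255,0,0,0,0,0,0,255],
  squeeze=15,
)

```text
time: 8.15
eef_pos: [0.4718, -0.391, 0.0107]
eef_rot: [-1.568, 0.01, 2.91]
force: [-0.6, 0.2, -1.3]
width: 0.656
```

```bash
python3 -c "
from h import *
delta((.5777,-.0525,.15),95.8);print(ctrl.get_obs()['width']*87)"
```

```text
tool [ 0.4718 -0.391   0.0107] yaw 166.7 | turn first [ 0.003  1.238 -0.01 ] | then shift [ 326.  -139.3 -139.6] | shift in present axes [ -26.6 -140.1 -353.3]
57.076983485260826
```

Emit:
step_arm(
  motion=[0,-15,0,0,0,0,255,0,-30,0,0,0,0,255,0,-40,0,0,0,0,255,0,-30,0,0,0.12,0,255,0,-25,0,0,0.13,0,255,0,0,0,0,0.13,0,255,0,0,0,0,0.13,0,255,0,0,0,0,0.13,0,255,0,0,0,0,0.13,0,255,0,0,0,0,0.13,0,255,0,0,0,0,0.13,0,255,0,0,0,0,0.13,0,255,0,0,0,0,0.08,0,255,0,0,0,0,0,0,255],
)

```text
time: 9.55
eef_pos: [0.4691, -0.3889, 0.1553]
eef_rot: [-1.577, 0.003, 1.617]
force: [0.3, -0.4, -0.8]
width: 0.663
```

```bash
python3 -c "
from h import *
delta((.5777,-.0525,.15),95.8);print(ctrl.get_obs()['width']*87)"
```

```text
tool [ 0.4691 -0.3889  0.1553] yaw 92.6 | turn first [ 0.007 -0.055 -0.003] | then shift [ 323.7    5.3 -142. ] | shift in present axes [ 331.1    5.2 -123.9]
57.666603498625584
```

Emit:
step_arm(
  motion=[0,0,0,0.007,-0.055,-0.003,255,41,0,-18,0,0,0,255,41,0,-18,0,0,0,255,41,0,-18,0,0,0,255,41,0,-18,0,0,0,255,41,0,-18,0,0,0,255,41,0,-18,0,0,0,255,41,0,-18,0,0,0,255,30,0,-14,0,0,0,255,0,0,0,0,0,0,255],
)

```text
time: 10.55
eef_pos: [0.5774, -0.0474, 0.1545]
eef_rot: [-1.572, 0.0, 1.69]
force: [-0.4, -0.1, -0.9]
width: 0.66
```

Run:
```python
from h import *
delta((.5777,-.0525,.15),95.8)
f=shot('wrist'); save(f,'w2.png'); P=cloud(f); T=tool()
for m in ctrl.masks_of(f,'pan')[:1]:
    q=P[m['pixels']]; print('pan',m['conf'],m['uv'],np.nanpercentile(q,[3,50,97],axis=0))
h=cv2.cvtColor(f['color'],cv2.COLOR_RGB2HSV).astype(int)
g=(h[...,0]>4)&(h[...,0]<20)&(h[...,1]>110)&(abs(P[...,2]-.008)<.006)
q=P[g][:,:2]; print('ring',len(q), q.min(0),q.max(0))
s=np.linalg.lstsq(np.c_[2*q,np.ones(len(q))],(q**2).sum(1),rcond=None)[0]; print(s[:2],np.sqrt(s[2]+s[:2]@s[:2]))
```

```text
tool [ 0.5774 -0.0474  0.1545] yaw 96.8 | turn first [ 0.001  0.018 -0.   ] | then shift [-5.1  4.5  0.2] | shift in present axes [-5.1  4.5  0.3]
pan 0.78 [320.9, 228.3] [[ 0.55180613 -0.07219778  0.15240125]
 [ 0.57378352 -0.04750107  0.15433911]
 [ 0.60559328 -0.02331263  0.1682189 ]]
ring 538 [ 0.4491199 -0.243089 ] [ 0.6032672  -0.01507004]
[ 0.49502254 -0.10802131] 0.09637095220516252
```

View pics/w2.png

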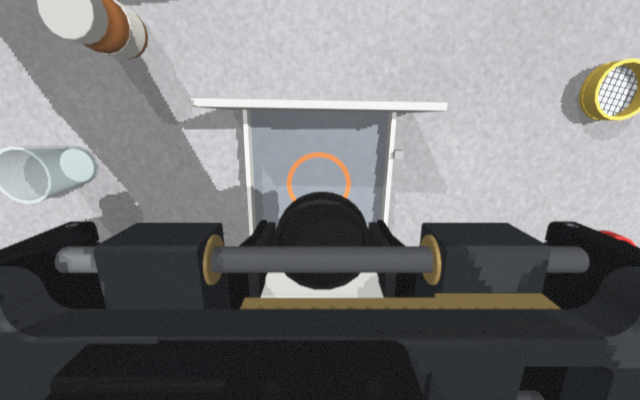

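The pan sits level between the fingers at about (322,235), with the ring partly visible below it around (319,180). I'll fit both from this same view.

```bash
cat >> h.py <<'E'
from scipy.optimize import least_squares
def fitc(q,r):
    s=least_squares(lambda c:np.hypot(*(q-c).T)-r,np.median(q,0),loss='soft_l1',f_scale=.001); return np.round(s.x,4),len(q)
def ring(f,P,c0):
    h=cv2.cvtColor(f['color'],cv2.COLOR_RGB2HSV).astype(int)
    g=(h[...,0]>4)&(h[...,0]<20)&(h[...,1]>110)&(abs(P[...,2]-.008)<.006)&(np.hypot(P[...,0]-c0[0],P[...,1]-c0[1])<.05)
    return fitc(P[g][:,:2],.0335)
E
python3 - <<'E'
from h import *
f=shot('wrist'); P=cloud(f); T=tool()
print('ring',ring(f,P,(.5777,-.0525)))
m=ctrl.masks_of(f,'pan')[0]['pixels']; z=P[m][:,2]; zt=np.nanpercentile(z,97)
print(zt, 'tool',T[:3,3], rim(P,T[:2,3],zt,.003))
q=P[m&(P[...,2]>zt-.003)][:,:2]; print(fitc(q,.0270))
E
```

```text
ring (array([ 0.5799, -0.051 ]), 516)
0.16813366360150075 tool [ 0.57560329 -0.05107838  0.15426164] (array([ 0.578 , -0.0501]), 1525, 0.0274, np.float64(0.1671))
(array([ 0.5781, -0.0501]), 1404)
```

```bash
python3 -c "
from h import *
delta((.5775,-.052,.019),95.8)"
```

```text
tool [ 0.5755 -0.0517  0.1543] yaw 96.4 | turn first [-0.001  0.011 -0.   ] | then shift [ -0.5 135.3  -2. ] | shift in present axes [ -0.5 135.3  -2. ]
```

Emit:
step_arm(
  motion=[0,10,-2,0,0.011,0,255,0,40,0,0,0,0,255,0,40,0,0,0,0,255,0,25,0,0,0,0,255,0,10,0,0,0,0,255,0,0,0,0,0,0,255,0,0,0,0,0,0,255],
)

```text
time: 11.45
eef_pos: [0.5776, -0.0596, 0.0252]
eef_rot: [-1.574, 0.001, 1.66]
force: [0.4, 0.4, 0.3]
width: 0.661
```

```bash
python3 -c "
from h import *
delta((.5775,-.052,.019),95.8);print(ctrl.get_obs()['force'])"
```

```text
tool [ 0.5776 -0.0596  0.0252] yaw 95.1 | turn first [ 0.003 -0.012 -0.001] | then shift [ 7.6  6.2 -0.6] | shift in present axes [ 7.6  6.2 -0.5]
[0.37744618 0.37171867 0.27575621]
```

Emit:
step_arm(
  motion=[7,0,0,0,0,0,255,0,0,0,0,0,0,255,0,0,0,0,0,0,255],
)

```text
time: 11.75
eef_pos: [0.5794, -0.0521, 0.0287]
eef_rot: [-1.581, 0.001, 1.66]
force: [0.8, 0.1, -0.6]
width: 0.662
```

Run:
```python
from h import *
delta((.5775,-.052,.019),95.8)
f=shot('wrist'); P=cloud(f); T=tool()
print('ring',ring(f,P,(.5777,-.0525)),rim(P,T[:2,3],T[2,3]+.013,.004))
delta((.5775,-.052,.019),95.8)
```

```text
tool [ 0.5794 -0.0521  0.0287] yaw 95.1 | turn first [ 0.01  -0.012 -0.001] | then shift [0.3 9.7 1.8] | shift in present axes [0.2 9.7 1.9]
ring (array([ 0.5801, -0.0506]), 1078) (array([ 0.581 , -0.0521]), 1758, 0.0274, np.float64(0.0415))
tool [ 0.5795 -0.052   0.0289] yaw 95.1 | turn first [ 0.011 -0.012 -0.001] | then shift [0.2 9.9 2. ] | shift in present axes [0.2 9.8 2.1]
```

Emit:
step_arm(
  motion=[1,6,1,0.01,-0.01,0,255,0,5,0,0,0,0,255,0,3,0,0,0,0,255,0,1,0,0,0,0,255],
)

```text
time: 12.2
eef_pos: [0.5807, -0.0502, 0.0174]
eef_rot: [-1.576, 0.001, 1.673]
force: [-2.8, -0.5, 7.3]
width: 0.661
```

Run:
```python
from h import *
f=shot('wrist'); P=cloud(f); T=tool()
print('ring',ring(f,P,(.5777,-.0525)),rim(P,T[:2,3],T[2,3]+.013,.004))
delta((.5775,-.052,.018),95.8); print(ctrl.get_obs()['force'])
```

```text
ring (array([ 0.5809, -0.0506]), 1107) (array([ 0.5824, -0.05  ]), 1846, 0.0274, np.float64(0.0307))
tool [ 0.5806 -0.0502  0.0174] yaw 95.9 | turn first [ 0.005  0.001 -0.001] | then shift [-1.5 -0.6  3.3] | shift in present axes [-1.5 -0.6  3.3]
[-3.14196348  0.68088749  9.35918932]
```

Emit:
step_arm(
  motion=[0,0,0,0,0,0,0,0,0,0,0,0,0,0,0,0,0,0,0,0,0,0,-15,0,0,0,0,0,0,-30,0,0,0,0,0,0,-40,0,0,0,0,0,0,-50,0,0,0,0,0],
)

```text
time: 12.95
eef_pos: [0.5745, -0.0508, 0.1458]
eef_rot: [-1.553, 0.002, 1.672]
force: [0.4, 0.5, -0.3]
width: 0.996
```

Run:
```python
from h import *
f=shot('wrist'); save(f,'w3.png'); P=cloud(f); T=tool()
print('ring',ring(f,P,(.5777,-.0525)),rim(P,(.581,-.05),.031,.004))
delta((.472,.398,.14),95.8)
```

```text
ring (array([ 0.5807, -0.0506]), 554) (array([ 0.5823, -0.0501]), 617, 0.0269, np.float64(0.0309))
tool [ 0.5806 -0.0509  0.1564] yaw 95.9 | turn first [ 0.001  0.002 -0.004] | then shift [457.6  16.4  62.7] | shift in present axes [457.8  14.4  61.6]
```

View pics/w3.png

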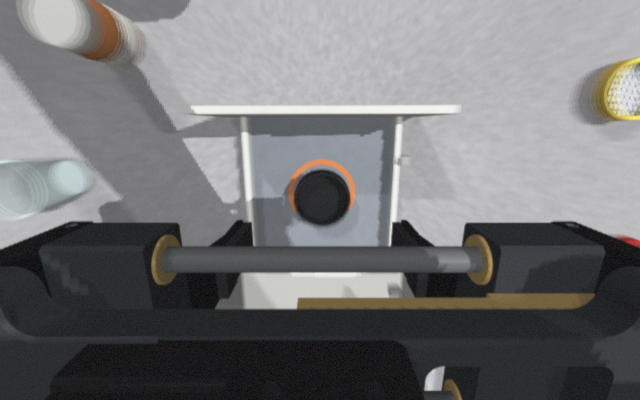

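The pan stands on the ring at about (322,196), with the ring visible behind it. Next is blue.

Emit:
step_arm(
  motion=[44,0,6,0,0,0,0,44,0,6,0,0,0,0,44,0,6,0,0,0,0,44,0,6,0,0,0,0,44,0,6,0,0,0,0,44,0,6,0,0,0,0,44,0,6,0,0,0,0,44,0,6,0,0,0,0,44,4,6,0,0,0,0,30,4,6,0,0,0,0,0,0,0,0,0,0,0],
)

```text
time: 14.1
eef_pos: [0.4782, 0.3832, 0.1472]
eef_rot: [-1.586, 0.001, 1.669]
force: [0.4, -0.7, -0.2]
width: 0.996
```

```bash
cat >> h.py <<'E'
def look(c,z,dz,yaw=95.8):
    f=shot('wrist'); r=rim(cloud(f),c,z); print('rim',r)
    if r: c=r[0]
    delta((c[0],c[1],dz),yaw); o=ctrl.get_obs(); print(o['time'],'width mm',o['width']*87)
E
python3 -c "
from h import *
look((.472,.398),.023,.008)"
```

```text
rim (array([0.4742, 0.4003]), 589, 0.0269, np.float64(0.023))
tool [0.4785 0.3817 0.1473] yaw 95.6 | turn first [ 0.014 -0.004 -0.002] | then shift [ 19.  139.3   2.3] | shift in present axes [ 19.2 139.2   4.4]
14.15 width mm 86.75594346883092
```

Emit:
step_arm(
  motion=[19,10,3,0.014,0,0,0,0,40,0,0,0,0,0,0,40,0,0,0,0,0,0,30,0,0,0,0,0,0,16,0,0,0,0,0,0,0,0,0,0,0,0],
)

```text
time: 14.75
eef_pos: [0.4769, 0.3963, 0.0077]
eef_rot: [-1.573, 0.0, 1.663]
force: [-0.4, -0.6, -0.7]
width: 1.003
```

```bash
python3 -c "
from h import *
delta((.474,.400,.008),95.8)"
```

```text
tool [0.4769 0.3963 0.0077] yaw 95.3 | turn first [ 0.002 -0.009 -0.   ] | then shift [ 4.  -0.3  2.5] | shift in present axes [ 4.  -0.3  2.5]
```

Emit:
step_arm(
  motion=[4,1,2,0,-0.009,0,0,0,0,0,0,0,0,255,0,0,0,0,0,0,255,0,0,0,0,0,0,255,0,0,0,0,0,0,255,0,0,0,0,0,0,255,0,0,0,0,0,0,255],
)

```text
time: 15.45
eef_pos: [0.4773, 0.4012, 0.0123]
eef_rot: [-1.58, -0.006, 1.672]
force: [0.4, -0.8, 0.3]
width: 0.645
```

```bash
python3 -c "
from h import *
delta((.580,-.050,.15),95.8); print(ctrl.get_obs()['width']*87)"
```

```text
tool [0.4773 0.4012 0.0123] yaw 95.8 | turn first [ 0.009 -0.     0.006] | then shift [-459.3 -137.7  -56.6] | shift in present axes [-458.4 -140.1  -58. ]
56.147848199983876
```

Emit:
step_arm(
  motion=[0,-15,0,0.009,0,0.006,255,0,-40,0,0,0,0,255,0,-45,0,0,0,0,255,-20,-40,0,0,0,0,255,-45,0,-6,0,0,0,255,-45,0,-6,0,0,0,255,-45,0,-6,0,0,0,255,-45,0,-6,0,0,0,255,-45,0,-6,0,0,0,255,-45,0,-6,0,0,0,255,-45,0,-6,0,0,0,255,-45,0,-6,0,0,0,255,-45,0,-6,0,0,0,255,-20,0,-3,0,0,0,255,0,0,0,0,0,0,255],
)

```text
time: 16.95
eef_pos: [0.5826, -0.0503, 0.1591]
eef_rot: [-1.574, 0.0, 1.677]
force: [0.2, 0.5, -0.6]
width: 0.647
```

```bash
cat >> h.py <<'E'
def place(c,label,zlow,yaw=95.8):
    """c: rim centre of the piece below (world), zlow: its rim height; held piece's foot must come to zlow-.005"""
    f=shot('wrist'); P=cloud(f); T=tool(); off=None
    ms=ctrl.masks_of(f,label)
    for m in ms[:1]:
        q=P[m['pixels']&(np.hypot(P[...,0]-T[0,3],P[...,1]-T[1,3])<.045)]; zt=np.nanpercentile(q[:,2],97)
        r=rim(P,T[:2,3],zt-.001,.003); print('held',m['conf'],'top',zt,r,'tool',T[:3,3],'off',r[0]-T[:2,3],'foot-tcp',zt-.023-T[2,3]); off=r[0]-T[:2,3]; ft=zt-.023-T[2,3]
    print('below now',rim(P,c,zlow,.003))
    if off is not None: delta((c[0]-off[0],c[1]-off[1],zlow-.005-ft),yaw)
    return f
E
python3 -c "
from h import *
f=place((.5823,-.0501),'sieve_blue',.031); print(ctrl.get_obs()['width']*87)"
```

```text
held 0.7 top 0.17109556980837082 (array([ 0.5793, -0.0506]), 1497, 0.0274, np.float64(0.1703)) tool [ 0.58227445 -0.04929859  0.15905404] off [-0.00297445 -0.00130141] foot-tcp -0.010958466245868187
below now (array([ 0.5823, -0.05  ]), 297, 0.0268, np.float64(0.031))
tool [ 0.5822 -0.0481  0.1591] yaw 96.2 | turn first [0.003 0.008 0.   ] | then shift [ -1.  122.2  -3. ] | shift in present axes [ -1.1 122.2  -2.7]
56.05621009436545
```

Emit:
step_arm(
  motion=[0,15,-3,0.003,0.008,0,255,0,40,0,0,0,0,255,0,30,0,0,0,0,255,0,20,0,0,0,0,255,0,3,0,0,0,0,255],
)

```text
time: 17.55
eef_pos: [0.5855, -0.0408, 0.046]
eef_rot: [-1.573, -0.001, 1.678]
force: [-0.7, -0.7, 0.7]
width: 0.646
```

```bash
python3 -c "
from h import *
f=place((.5823,-.0501),'sieve_blue',.031); print(ctrl.get_obs()['width']*87)"
```

```text
held 0.61 top 0.05815290433066143 (array([ 0.5822, -0.0411]), 1483, 0.0274, np.float64(0.0573)) tool [ 0.58608159 -0.04072805  0.04670214] off [-0.00388159 -0.00037195] foot-tcp -0.01154923358666346
below now (array([ 0.5813, -0.0503]), 434, 0.0262, np.float64(0.031))
tool [ 0.5873 -0.0409  0.0484] yaw 96.2 | turn first [0.006 0.007 0.001] | then shift [-8.7 10.9  2. ] | shift in present axes [-8.6 10.9  2.1]
56.30155579955278
```

Emit:
step_arm(
  motion=[-8,0,0,0.006,0.007,0,255,0,0,0,0,0,0,255,0,0,0,0,0,0,255],
)

```text
time: 17.95
eef_pos: [0.5908, -0.0482, 0.0517]
eef_rot: [-1.577, -0.001, 1.674]
force: [0.2, -0.1, -1.1]
width: 0.651
```

```bash
python3 -c "
from h import *
f=place((.5823,-.0501),'sieve_blue',.031)"
```

```text
held 0.89 top 0.0638718630454734 (array([ 0.5875, -0.0485]), 1480, 0.0274, np.float64(0.063)) tool [ 0.59093248 -0.04822954  0.05186484] off [-0.00343248 -0.00027046] foot-tcp -0.010992975441558618
below now (array([ 0.5822, -0.05  ]), 574, 0.027, np.float64(0.0311))
tool [ 0.5907 -0.0482  0.0516] yaw 95.9 | turn first [0.006 0.002 0.001] | then shift [-1.1 14.6  5.1] | shift in present axes [-1.1 14.6  5.2]
```

Emit:
step_arm(
  motion=[-1,5,6,0.006,0,0,255,-1,4,0,0,0,0,255],
)

```text
time: 18.25
eef_pos: [0.585, -0.0509, 0.0434]
eef_rot: [-1.573, -0.001, 1.673]
force: [0.5, 0.3, 0.1]
width: 0.646
```

```bash
python3 -c "
from h import *
f=place((.5823,-.0501),'sieve_blue',.031)"
```

```text
held 0.93 top 0.05554017790471524 (array([ 0.5817, -0.0512]), 1476, 0.0274, np.float64(0.0547)) tool [ 0.58515006 -0.05103626  0.04276918] off [-0.00345006 -0.00016374] foot-tcp -0.010228997357414345
below now (array([ 0.5828, -0.0503]), 131, 0.0287, np.float64(0.0306))
tool [ 0.5853 -0.051   0.0429] yaw 95.9 | turn first [0.002 0.001 0.001] | then shift [ 1.   6.7 -0.6] | shift in present axes [ 1.   6.7 -0.5]
```

Emit:
step_arm(
  motion=[1,4,0,0,0,0,255,0,4,0,0,0,0,255,0,2,0,0,0,0,255],
)

```text
time: 18.65
eef_pos: [0.5879, -0.0497, 0.0374]
eef_rot: [-1.578, 0.001, 1.676]
force: [-3.7, 0.4, 12.7]
width: 0.643
```

```bash
python3 -c "
from h import *
f=place((.5823,-.0501),'sieve_blue',.031); print(ctrl.get_obs()['force'])"
```

```text
held 0.67 top 0.049794696799476804 (array([ 0.5845, -0.0501]), 1490, 0.0274, np.float64(0.049)) tool [ 0.5879571  -0.04970349  0.03738663] off [-0.0034571  -0.00039651] foot-tcp -0.010591931301228687
below now (array([ 0.5778, -0.0504]), 150, 0.0223, np.float64(0.0318))
tool [ 0.5879 -0.0497  0.0374] yaw 96.0 | turn first [ 0.007  0.004 -0.001] | then shift [0.2 0.8 2.2] | shift in present axes [0.2 0.8 2.2]
[-3.49188924 -0.26298942 11.72370251]
```

Emit:
step_arm(
  motion=[0,0,2,0,0,0,255,0,0,0,0,0,0,0,0,0,0,0,0,0,0,0,0,0,0,0,0,0,0,-15,0,0,0,0,0,0,-30,0,0,0,0,0,0,-40,0,0,0,0,0,0,-40,0,0,0,0,0,0,0,0,0,0,0,0],
)

```text
time: 19.65
eef_pos: [0.5843, -0.05, 0.1629]
eef_rot: [-1.571, 0.002, 1.676]
force: [0.7, 0.1, -0.4]
width: 1.001
```

Run:
```python
from h import *
f=shot('wrist'); save(f,'w4.png'); P=cloud(f); T=tool()
print('ring',ring(f,P,(.5777,-.0525)),rim(P,(.582,-.05),.049,.004)); m=ctrl.masks_of(f,'sieve_blue')[0]; print(m['conf'],m['uv'])
delta((.446,.236,.15),95.8); print(ctrl.get_obs()['force'])
```

```text
ring (array([ 0.5794, -0.0505]), 425) (array([ 0.5831, -0.05  ]), 618, 0.0269, np.float64(0.049))
0.84 [316.2, 188.0]
tool [ 0.5809 -0.05    0.1577] yaw 95.9 | turn first [-0.01   0.003 -0.   ] | then shift [298.2   7.7 105.3] | shift in present axes [298.5   8.6 104.4]
[ 0.6516624  -0.37205833 -0.82795148]
```

View pics/w4.png

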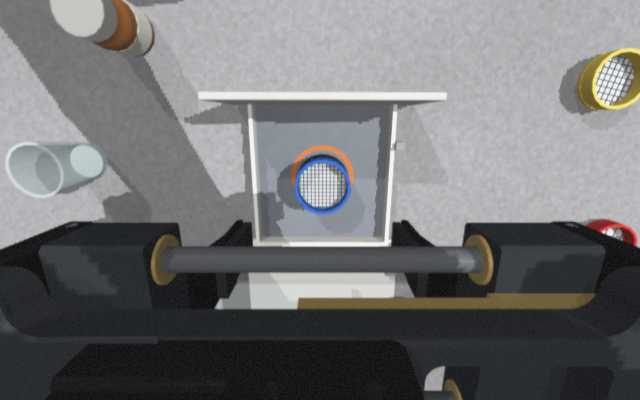

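Blue is seated level on the pan at about (322,185), rim at 49 mm. Next is yellow.

Emit:
step_arm(
  motion=[43,0,15,-0.01,0,0,0,43,0,15,0,0,0,0,43,0,15,0,0,0,0,43,0,15,0,0,0,0,43,0,15,0,0,0,0,43,0,15,0,0,0,0,35,0,13,0,0,0,0,0,0,0,0,0,0,0,0,0,0,0,0,0,0],
)

```text
time: 20.65
eef_pos: [0.4367, 0.2359, 0.1411]
eef_rot: [-1.544, 0.013, 1.669]
force: [-0.4, -0.7, 0.6]
width: 0.997
```

```bash
python3 -c "
from h import *
look((.4455,.237),.023,.008)"
```

```text
rim (array([0.4459, 0.238 ]), 602, 0.0269, np.float64(0.023))
tool [0.4369 0.2356 0.141 ] yaw 95.5 | turn first [-0.027 -0.005 -0.012] | then shift [  1.5 133.   -9.2] | shift in present axes [  3.2 132.7 -12.7]
20.7 width mm 86.93707007645605
```

Emit:
step_arm(
  motion=[2,10,-10,-0.027,0,-0.012,0,0,40,0,0,0,0,0,0,40,0,0,0,0,0,0,26,0,0,0,0,0,0,12,0,0,0,0,0,0,0,0,0,0,0,0],
)

```text
time: 21.3
eef_pos: [0.4497, 0.2309, 0.0063]
eef_rot: [-1.57, 0.003, 1.656]
force: [-0.3, 0.1, 1.1]
width: 1.0
```

```bash
python3 -c "
from h import *
delta((.4459,.238,.008),95.8)"
```

```text
tool [0.4497 0.2309 0.0063] yaw 94.9 | turn first [-0.001 -0.016 -0.003] | then shift [ 7.5 -1.7  3. ] | shift in present axes [ 7.4 -1.7  3.2]
```

Emit:
step_arm(
  motion=[7,0,3,0,-0.016,0,0,0,1,1,0,0,0,255,0,1,1,0,0,0,255,0,0,0,0,0,0,255,0,0,0,0,0,0,255,0,0,0,0,0,0,255,0,0,0,0,0,0,255],
)

```text
time: 22.0
eef_pos: [0.4459, 0.2378, 0.0072]
eef_rot: [-1.575, -0.001, 1.671]
force: [0.3, 0.5, -0.6]
width: 0.663
```

```bash
python3 -c "
from h import *
delta((.583,-.050,.16),95.8); print(ctrl.get_obs()['width']*87)"
```

```text
tool [0.4459 0.2378 0.0072] yaw 95.7 | turn first [ 0.004 -0.001  0.001] | then shift [-300.1 -152.8 -107.3] | shift in present axes [-299.8 -152.7 -108.3]
57.6590151711537
```

Emit:
step_arm(
  motion=[0,-15,0,0,0,0,255,0,-40,0,0,0,0,255,0,-45,0,0,0,0,255,-10,-45,-4,0,0,0,255,-42,-3,-15,0,0,0,255,-42,0,-15,0,0,0,255,-42,0,-15,0,0,0,255,-42,0,-15,0,0,0,255,-42,0,-15,0,0,0,255,-42,0,-15,0,0,0,255,-30,0,-11,0,0,0,255,0,0,0,0,0,0,255,0,0,0,0,0,0,255],
)

```text
time: 23.3
eef_pos: [0.5844, -0.0523, 0.163]
eef_rot: [-1.578, -0.0, 1.675]
force: [-0.6, 0.1, 0.2]
width: 0.66
```

```bash
python3 -c "
from h import *
f=place((.5831,-.0500),'sieve_yellow',.049); print(ctrl.get_obs()['width']*87)"
```

```text
held 0.79 top 0.180050459498448 (array([ 0.5838, -0.0524]), 1737, 0.0273, np.float64(0.1792)) tool [ 0.58426508 -0.05200318  0.16305843] off [-0.00046508 -0.00039682] foot-tcp -0.006007972354308139
below now (array([ 0.583 , -0.0502]), 361, 0.0268, np.float64(0.0491))
tool [ 0.5842 -0.0513  0.1633] yaw 96.1 | turn first [0.008 0.005 0.   ] | then shift [  1.7 113.2   0.5] | shift in present axes [  1.7 113.2   1.3]
57.483362750660966
```

Emit:
step_arm(
  motion=[2,15,0,0.008,0.005,0,255,0,35,0,0,0,0,255,0,25,0,0,0,0,255,0,14,0,0,0,0,255,0,4,0,0,0,0,255],
)

```text
time: 23.9
eef_pos: [0.5824, -0.0428, 0.0658]
eef_rot: [-1.571, -0.002, 1.679]
force: [-0.0, 0.2, -0.6]
width: 0.662
```

```bash
python3 -c "
from h import *
f=place((.5831,-.0500),'sieve_yellow',.049)"
```

```text
held 0.82 top 0.08288815231785766 (array([ 0.582 , -0.0428]), 1721, 0.0273, np.float64(0.082)) tool [ 0.58238307 -0.0427801   0.06576128] off [-3.83068194e-04 -1.99011087e-05] foot-tcp -0.005873124699187042
below now (array([ 0.5819, -0.0504]), 436, 0.026, np.float64(0.049))
tool [ 0.5834 -0.043   0.0672] yaw 96.2 | turn first [0.002 0.007 0.001] | then shift [-7.  17.3  0.6] | shift in present axes [-7.  17.3  0.7]
```

Emit:
step_arm(
  motion=[-6,3,1,0,0.006,0,255,-1,3,1,0,0,0,255,0,3,1,0,0,0,255],
)

```text
time: 24.3
eef_pos: [0.5831, -0.0497, 0.0603]
eef_rot: [-1.579, -0.001, 1.674]
force: [-0.5, 0.4, -0.2]
width: 0.658
```

```bash
python3 -c "
from h import *
f=place((.5831,-.0500),'sieve_yellow',.049)"
```

```text
held 0.83 top 0.07731577735654992 (array([ 0.5826, -0.0498]), 1740, 0.0274, np.float64(0.0765)) tool [ 0.58244075 -0.04976772  0.05967624] off [ 1.59252848e-04 -3.22753259e-05] foot-tcp -0.005360462456444878
below now (array([ 0.5838, -0.0499]), 315, 0.0284, np.float64(0.0489))
tool [ 0.5824 -0.0497  0.0598] yaw 95.9 | turn first [0.006 0.002 0.001] | then shift [-0.3 10.4 -0.5] | shift in present axes [-0.3 10.4 -0.4]
```

Emit:
step_arm(
  motion=[0,4,0,0.006,0,0,255,0,4,0,0,0,0,255,0,4,0,0,0,0,255,0,2,0,0,0,0,255],
)

```text
time: 24.8
eef_pos: [0.5854, -0.0496, 0.0504]
eef_rot: [-1.577, 0.0, 1.677]
force: [-3.6, 1.6, 13.0]
width: 0.657
```

```bash
python3 -c "
from h import *
f=place((.5831,-.0500),'sieve_yellow',.049); print(ctrl.get_obs()['force'])"
```

```text
held 0.92 top 0.067883013762809 (array([ 0.5849, -0.0497]), 1730, 0.0273, np.float64(0.0669)) tool [ 0.58549975 -0.04961386  0.05037025] off [-5.99749979e-04 -8.61375577e-05] foot-tcp -0.005487231830032656
below now (array([ 0.5861, -0.049 ]), 213, 0.0295, np.float64(0.0494))
tool [ 0.5855 -0.0496  0.0504] yaw 96.1 | turn first [0.007 0.004 0.   ] | then shift [-0.1  0.9  1.8] | shift in present axes [-0.1  0.9  1.8]
[-2.49530413  1.30696155 10.8966437 ]
```

Emit:
step_arm(
  motion=[0,0,2,0,0,0,255,0,0,0,0,0,0,0,0,0,0,0,0,0,0,0,0,0,0,0,0,0,0,-15,0,0,0,0,0,0,-30,0,0,0,0,0,0,-40,0,0,0,0,0,0,-35,0,0,0,0,0,0,0,0,0,0,0,0],
)

```text
time: 25.8
eef_pos: [0.5821, -0.0504, 0.1712]
eef_rot: [-1.571, 0.001, 1.676]
force: [1.4, 0.2, 0.1]
width: 0.998
```

Run:
```python
from h import *
f=shot('wrist'); save(f,'w5.png'); P=cloud(f); T=tool()
print(rim(P,(.583,-.05),.067,.004)); 
for n in ('sieve_yellow','sieve_red'):
  for m in ctrl.masks_of(f,n)[:1]: print(n,m['conf'],m['uv'])
delta((.624,.296,.16),95.8)
```

```text
(array([ 0.5838, -0.0496]), 663, 0.0269, np.float64(0.067))
sieve_yellow 0.9 [320.8, 192.4]
sieve_red 0.8 [607.5, 231.1]
tool [ 0.5783 -0.0503  0.1654] yaw 96.0 | turn first [-0.011  0.003  0.   ] | then shift [340.    5.4 -80.4] | shift in present axes [339.7   4.5 -81.5]
```

View pics/w5.png

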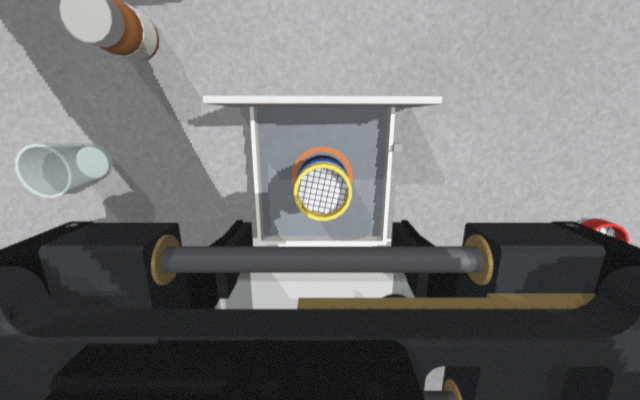

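Yellow is seated level at about (323,191), rim at 67 mm. Red shows at (607,232).

Emit:
step_arm(
  motion=[43,0,-10,-0.01,0,0,0,43,0,-10,0,0,0,0,43,0,-10,0,0,0,0,43,0,-10,0,0,0,0,43,0,-10,0,0,0,0,43,0,-10,0,0,0,0,43,0,-10,0,0,0,0,35,0,-8,0,0,0,0,0,0,0,0,0,0,0,0,0,0,0,0,0,0],
)

```text
time: 26.95
eef_pos: [0.6146, 0.3002, 0.1404]
eef_rot: [-1.535, 0.013, 1.669]
force: [0.2, -0.3, 0.7]
width: 0.999
```

```bash
python3 -c "
from h import *
look((.6243,.297),.023,.007)"
```

```text
rim (array([0.625 , 0.2974]), 596, 0.0269, np.float64(0.023))
tool [0.6145 0.2999 0.1401] yaw 95.6 | turn first [-0.036 -0.003 -0.013] | then shift [ -3.6 133.1 -10.2] | shift in present axes [ -1.8 132.7 -15. ]
27.0 width mm 86.94979647198043
```

Emit:
step_arm(
  motion=[-1,10,-11,-0.036,0,-0.013,0,0,40,0,0,0,0,0,0,40,0,0,0,0,0,0,26,0,0,0,0,0,0,12,0,0,0,0,0,0,0,0,0,0,0,0],
)

```text
time: 27.6
eef_pos: [0.6259, 0.2911, 0.0073]
eef_rot: [-1.571, 0.002, 1.661]
force: [-0.5, -0.3, -0.5]
width: 1.001
```

```bash
python3 -c "
from h import *
delta((.625,.2974,.007),95.8)"
```

```text
tool [0.6259 0.2911 0.0073] yaw 95.1 | turn first [-0.    -0.011 -0.002] | then shift [6.3 0.3 0.2] | shift in present axes [6.3 0.3 0.3]
```

Emit:
step_arm(
  motion=[6,1,1,0,-0.011,0,0,0,1,1,0,0,0,255,0,1,1,0,0,0,255,0,0,0,0,0,0,255,0,0,0,0,0,0,255,0,0,0,0,0,0,255,0,0,0,0,0,0,255],
)

```text
time: 28.3
eef_pos: [0.6253, 0.2987, 0.011]
eef_rot: [-1.58, -0.003, 1.673]
force: [-0.5, 0.1, -0.2]
width: 0.663
```

```bash
python3 -c "
from h import *
delta((.583,-.050,.17),95.8); print(ctrl.get_obs()['width']*87)"
```

```text
tool [0.6253 0.2987 0.011 ] yaw 95.8 | turn first [0.009 0.001 0.003] | then shift [-342.6 -159.    77.3] | shift in present axes [-342.1 -160.8   76.1]
57.67950656659388
```

Emit:
step_arm(
  motion=[0,-15,0,0.009,0,0,255,0,-40,0,0,0,0,255,0,-45,0,0,0,0,255,-10,-45,2,0,0,0,255,-42,-8,9,0,0,0,255,-42,0,9,0,0,0,255,-42,0,10,0,0,0,255,-42,0,10,0,0,0,255,-42,0,10,0,0,0,255,-42,0,10,0,0,0,255,-42,0,10,0,0,0,255,-30,0,7,0,0,0,255,0,0,0,0,0,0,255,0,0,0,0,0,0,255],
)

```text
time: 29.7
eef_pos: [0.5798, -0.0536, 0.1687]
eef_rot: [-1.57, -0.002, 1.674]
force: [0.7, 0.3, -0.8]
width: 0.661
```

```bash
python3 -c "
from h import *
f=place((.5838,-.0497),'sieve_red',.067); print(ctrl.get_obs()['width']*87)"
```

```text
held 0.64 top 0.1820884310698668 (array([ 0.5791, -0.0536]), 1612, 0.0274, np.float64(0.1813)) tool [ 0.57983185 -0.0532494   0.16870221] off [-0.00073185 -0.0003506 ] foot-tcp -0.00961377746585565
below now (array([ 0.5838, -0.0496]), 310, 0.0269, np.float64(0.067))
tool [ 0.5801 -0.0526  0.1687] yaw 96.0 | turn first [-0.     0.004  0.002] | then shift [ 2.8 97.1 -4.8] | shift in present axes [ 2.6 97.1 -4.8]
58.12061152781684
```

Emit:
step_arm(
  motion=[0,15,-5,0,0.004,0,255,-2,30,0,0,0,0,255,-1,20,0,0,0,0,255,0,10,0,0,0,0,255,0,4,0,0,0,0,255],
)

```text
time: 30.3
eef_pos: [0.5881, -0.0493, 0.0845]
eef_rot: [-1.573, -0.002, 1.679]
force: [-0.1, 0.1, -0.5]
width: 0.662
```

```bash
python3 -c "
from h import *
f=place((.5838,-.0497),'sieve_red',.067)"
```

```text
held 0.6 top 0.09798672996237995 (array([ 0.5873, -0.0494]), 1616, 0.0274, np.float64(0.097)) tool [ 0.58790643 -0.04923739  0.08420179] off [-0.00060643 -0.00016261] foot-tcp -0.009215065010560866
below now (array([ 0.5839, -0.0497]), 553, 0.0271, np.float64(0.067))
tool [ 0.5884 -0.0495  0.0854] yaw 96.2 | turn first [0.003 0.007 0.002] | then shift [ 0.3 14.2  4. ] | shift in present axes [ 0.3 14.2  4. ]
```

Emit:
step_arm(
  motion=[0,3,4,0.003,0.006,0,255,0,3,1,0,0,0,255,0,3,0,0,0,0,255],
)

```text
time: 30.7
eef_pos: [0.5851, -0.0494, 0.0785]
eef_rot: [-1.576, -0.002, 1.673]
force: [-0.3, -0.6, -1.2]
width: 0.664
```

```bash
python3 -c "
from h import *
f=place((.5838,-.0497),'sieve_red',.067)"
```

```text
held 0.6 top 0.09179493684798369 (array([ 0.5843, -0.0494]), 1614, 0.0273, np.float64(0.0909)) tool [ 0.5847796  -0.0493978   0.07790469] off [-4.79600583e-04 -2.19683872e-06] foot-tcp -0.009109748717728808
below now (array([ 0.5847, -0.0495]), 299, 0.0285, np.float64(0.0669))
tool [ 0.5847 -0.0494  0.078 ] yaw 95.9 | turn first [0.004 0.001 0.002] | then shift [-0.2  6.8  0.5] | shift in present axes [-0.2  6.8  0.5]
```

Emit:
step_arm(
  motion=[0,4,1,0.004,0,0,255,0,4,0,0,0,0,255,0,2,0,0,0,0,255],
)

```text
time: 31.1
eef_pos: [0.586, -0.0494, 0.0723]
eef_rot: [-1.576, -0.001, 1.675]
force: [-4.2, 3.1, 13.3]
width: 0.664
```

```bash
python3 -c "
from h import *
f=place((.5838,-.0497),'sieve_red',.067); print(ctrl.get_obs()['force'])"
```

```text
held 0.91 top 0.08597590735865797 (array([ 0.5852, -0.0494]), 1600, 0.0274, np.float64(0.085)) tool [ 0.58603103 -0.04937953  0.0723155 ] off [-8.31029700e-04 -2.04668534e-05] foot-tcp -0.009339588761718282
below now (array([ 0.5769, -0.0501]), 135, 0.0211, np.float64(0.068))
tool [ 0.5859 -0.0494  0.0723] yaw 96.0 | turn first [0.005 0.003 0.001] | then shift [-0.1  1.   1.3] | shift in present axes [-0.1  1.   1.3]
[-3.29572916  1.30722144 10.26423452]
```

Red's rim is at 85 mm, which matches a fully seated stack. I'll release and back off.

Emit:
step_arm(
  motion=[0,0,1,0,0,0,255,0,0,0,0,0,0,0,0,0,0,0,0,0,0,0,0,0,0,0,0,0,0,-15,0,0,0,0,0,0,-30,0,0,0,0,0,0,-40,0,0,0,0,0,0,-40,0,0,0,0,0,-40,0,0,0,0,0,0,-40,0,0,0,0,0,0,-40,0,0,0,0,0,0,-40,0,0,0,0,0,0,0,0,0,0,0,0,0],
)

```text
time: 32.5
eef_pos: [0.6025, -0.2138, 0.2004]
eef_rot: [-1.574, 0.001, 1.679]
force: [-0.7, 0.5, 0.4]
width: 0.997
```

Run:
```python
from h import *
f=shot('wrist'); save(f,'w6.png'); P=cloud(f)
print('red rim',rim(P,(.584,-.05),.085,.004),'ring',ring(f,P,(.58,-.0505)))
s=shot('side'); cv2.imwrite('pics/side2.png',cv2.resize(s['color'][120:270,200:420,::-1],None,fx=3.5,fy=3.5,interpolation=cv2.INTER_CUBIC))
P=cloud(s)
for l in ('beaker','stain_jar'):
    m=ctrl.masks_of(s,l)[0]; print(l,m['conf'],m['uv'],np.round(np.nanmedian(P[m['pixels']],0),3))
print(ctrl.get_obs()['time'])
```

```text
red rim (array([ 0.585 , -0.0504]), 764, 0.027, np.float64(0.0848)) ring (array([ 0.5797, -0.0502]), 368)
beaker 0.75 [351.0, 166.7] [ 0.587 -0.306  0.044]
stain_jar 0.67 [378.4, 188.0] [ 0.444 -0.246  0.039]
32.7
```

View pics/w6.png

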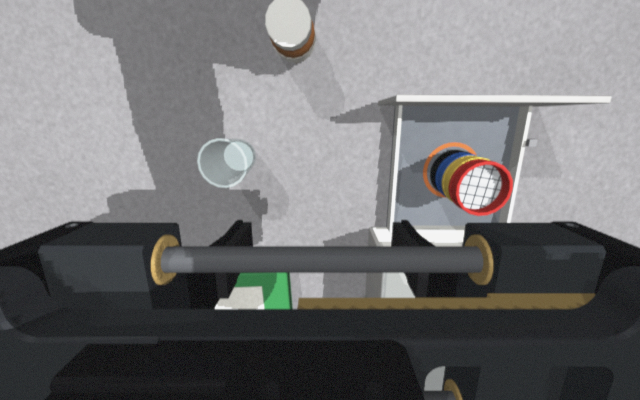

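View pics/side2.png

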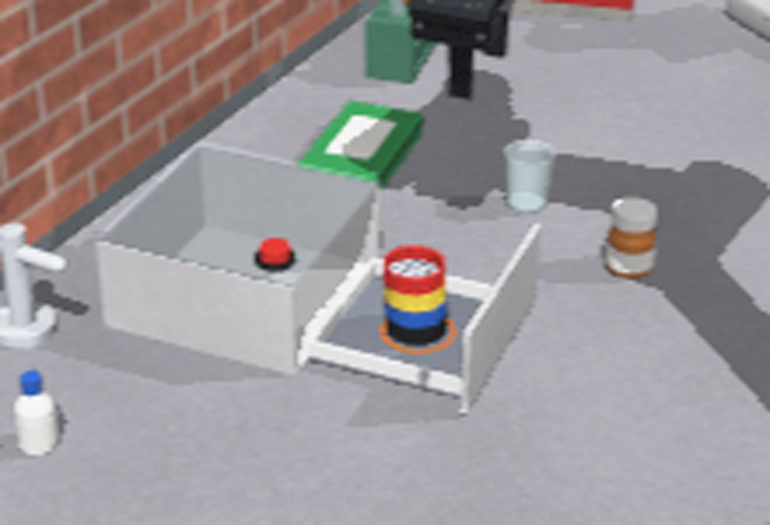

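The stack stands upright in the open drawer in the order black, blue, yellow, red, and the gripper is clear of it. The beaker and jar are standing where they were.

```bash
python3 -c "
from rig import ctrl
print(ctrl.close_job())"
```

```text
the job is handed in; nothing more can be done
None
```

I packed the sieve set and handed the job in at about 33 s on the robot's clock. I pressed the button and the drawer sprang open. Then I stood the pan on the ring mark and stacked blue, yellow and red on it, one piece at a time.

- **Seating:** after each release the rims measured 31, 49, 67 and 85 mm above the table. These are the heights expected for fully seated pieces. The final side view shows the stack upright in the right order, with the drawer open and the gripper clear.
- **Centring:** the pan sits about 1.5 to 2.5 mm from the fitted ring centre, and the red rim about 5 mm. Part of that is the play between pieces and camera error. The ring fit itself varied by 1 to 2 mm between looks, and most of the ring was hidden in the last one.
- **Bystanders:** the beaker and jar are still standing, within 2 mm of their first measured positions.
- **Force:** the largest wrist force I read was about 15 N, while seating the pieces.

No final check failed. The one disagreement was between the top and wrist cameras, which differed by about 3 mm on the pieces' positions, so I used the wrist camera's readings for every grasp and placement.

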